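Close the truffle jars

ROBOT

A 6-joint arm with a two-finger parallel gripper is mounted at the origin on the work surface. World frame = base frame: x ahead of the robot, y to its left, z up, the work surface at z = 0. Lengths are in m, angles in rad, forces in N, time in s.
With the tool pointing down it reaches from about 0.35 to 0.775 m from the base axis. Payload 7.3 kg.
Tool frame: the origin (TCP) lies on the mounting face of the last link; the fingertips stand 178 mm ahead of it and the grasp point (between the pads) lies 159 mm ahead of it (robot.tcp_to_tips is the distance from the TCP to the fingertips, in m); z points along the fingers, y is the direction in which the jaws open and shut (so a half turn about z gives the same grasp; the last joint's range is limited). The gripper opens to 92 mm and grips with 3 to 60 N. Pads are 19 mm wide; open, the fingers measure 130 mm over their backs; the gripper's body (75 mm by 190 mm) begins 47 mm behind the grasp point.
Start: joints at [-0.146, 0.342, 1.524, -0, 1.275, -0.146], TCP at [0.525, 0, 0.405] pointing down, gripper open.
Joint ranges: [-2.53, 2.53], [-0.77, 2.02], [0.04, 2.7], [-1, 4.14], [0.28, 2.66], [-3.11, 3.11]. Speed limits (rad/s): [2.57, 2.57, 3.14, 3.14, 3.14, 3.14].

INTERFACE

Orientations are given as [roll, pitch, yaw] about the fixed x, y, z axes, in that order (R = Rz(yaw) Ry(pitch) Rx(roll)).
In Python, from cell import robot, viewer gives the robot as it stands.
- The arm moves only by the shell command python3 -m creep 'ROWS' [OPENING] [FORCE]. ROWS is JSON, a list that holds one entry, the list of rows, each a list of 6 numbers: the shift along the world's x, y, z in mm, then the turn, a rotation vector about the world's x, y, z in degrees. A call has 1 to 5 rows; each row shifts and turns the pose as measured when the row begins; what a row does not reach is not made up. A row lasts 1/12 s, in which the tool goes at most 41.7 mm and 7.16 degrees, less where a joint would pass 70% of its speed; a pose out of reach is approached as far as the arm can. A call with a gripper value outside its range is refused whole. OPENING is the closure, from -1 (fully open) to 1 (shut), set as the call begins (- or left out, the last holds). The fingers move at their own pace and stop on an object; FORCE is the grip in N (left out, the last holds). Time passes only in rows, so rows that do not move let the fingers close. It gives the time, the measured TCP pose, the force and the opening at its end, in the units of the state.
- robot.observe(): the state, without advancing time (a new reading comes with each control period).
- viewer.read_camera(name): name is "scene" or "side" or "wrist"; returns the picture (400x640x3 uint8, blue, green, red); there is no depth.
- viewer.camera_model(name): a dict with "fx", "fy", "cx", "cy" (pixels), "k1" (the pictures are not rectified: a ray, as slopes to the right and down, at radius r is drawn at 1 + k1 r^2 times it, then the intrinsics apply), "pose" (4x4, takes a point from camera to world coordinates); the wrist camera has in their place "mount" (4x4, takes a point from camera to tool coordinates, whose origin is the TCP and whose axes are the flange's). Camera axes: x right, y up, looking along -z (the intrinsics and any distortion apply to the point x, -y, -z); pixel columns grow to the right and rows downward; lengths in m; the calibration is good to about 2 mm. A picture is of the moment at which its call begins: read the wrist's pose just before it. camera_model takes no time and is no camera call.
- robot.hand_in(): hands the job in, once; it reports no verdict.
The state is a dict: "time": time; "qpos": joint angles; "qvel": joint speeds; "joint_efforts": joint torques, N m; "tool_pos": TCP position; "tool_rot": TCP orientation; "contact_force": force on the tool from outside, world axes, zero at the start; "torque": the same for the moment, N m; "opening": finger opening in m.
Only numpy, scipy, OpenCV 4.12 (cv2) and the standard library are available. Lean on these libraries where they do the work, as an engineer would, in place of code of your own. Each camera call takes 0.05 s, during which the arm holds its last target. There are 200 camera calls.

TASK

Close the four open truffle jars: put on each jar the lid of its own shape and size, centred, flat and with its sides parallel to the jar's, so that the lid's plug sits in the mouth. Let go of the lids, and leave the jars upright where they stand.

Things in the scene. Friction and masses are not known exactly. Their poses are not given: they have to be found in the camera images.
- jar_large_round: open white jar, round, 100 mm outside diameter, the larger round one, 50 mm high, walls 3 mm thick, loose, about 420 g, a layer of round truffles inside reaching 31 mm up. Origin: centre of its underside, z up
- jar_small_round: open white jar, round, 64 mm outside diameter, the smaller round one, 50 mm high, walls 3 mm thick, loose, about 250 g, a layer of round truffles inside reaching 31 mm up. Origin: centre of its underside, z up
- jar_square: open white jar, square, 80 x 80 mm outside, 50 mm high, walls 3 mm thick, loose, about 380 g, a layer of round truffles inside reaching 31 mm up. Origin: centre of its underside, z up; x and y square to its sides
- jar_oblong: open white jar, oblong, 106 mm (x) by 58 mm (y) outside, 50 mm high, walls 3 mm thick, loose, about 360 g, a layer of round truffles inside reaching 31 mm up. Origin: centre of its underside, z up; x along the long side
- lid_large_round: white lid, right way up: flange 6 mm thick, round, 112 mm diameter, plug 4 mm deep under it, 78 mm diameter; centred on top a wooden grip bar, 44 mm long (x), 14 wide (y), 28 high. 170 g, give or take 40 percent. Origin: centre of the plug's underside, z up; flange top at 10 mm, grip top at 38 mm. When on its jar the origin is 46 mm above the jar's, plug in the mouth (8 mm play each side)
- lid_small_round: white lid, right way up: flange 6 mm thick, round, 76 mm diameter, plug 4 mm deep under it, 42 mm diameter; centred on top a wooden grip bar, 44 mm long (x), 14 wide (y), 28 high. 90 g, give or take 40 percent. Origin: centre of the plug's underside, z up; flange top at 10 mm, grip top at 38 mm. When on its jar the origin is 46 mm above the jar's, plug in the mouth (8 mm play each side)
- lid_square: white lid, right way up: flange 6 mm thick, 92 mm square, plug 4 mm deep under it, 58 mm square; centred on top a wooden grip bar, 44 mm long (x), 14 wide (y), 28 high. 160 g, give or take 40 percent. Origin: centre of the plug's underside, z up; flange top at 10 mm, grip top at 38 mm. When on its jar the origin is 46 mm above the jar's, plug in the mouth (8 mm play each side); its sides parallel to the jar's, any quarter turn will do
- lid_oblong: white lid, right way up: flange 6 mm thick, 118 mm (x) by 70 mm (y), plug 4 mm deep under it, 84 by 36 mm; centred on top a wooden grip bar, 44 mm long (x), 14 wide (y), 28 high. 150 g, give or take 40 percent. Origin: centre of the plug's underside, z up; flange top at 10 mm, grip top at 38 mm. When on its jar the origin is 46 mm above the jar's, plug in the mouth (8 mm play each side); its long side along the jar's, either way round
Things that resemble listed ones, but are neither listed nor needed, are in the scene too. Leave any blue, turquoise or yellow look-alike of the lid_small_round alone.

How it is judged:
At the end, for the whole second after the job is handed in: Each lid on the jar of its shape: within 10 mm of centred, origin 42-50 mm above the jar's, level within 0.06 rad, square and oblong lids within 0.2 rad of parallel; jars upright within 0.06 rad, within 30 mm of their start; all at rest (under 0.02 m/s) and released (horizontal distance between lid_large_round and jar_large_round below 0.01 m and z of lid_large_round in the frame of jar_large_round between 0.042 and 0.05 m and angle between each of lid_large_round, jar_large_round, lid_small_round, jar_small_round, lid_square, jar_square, lid_oblong, jar_oblong's own z axis and vertical below 0.06 rad and distance of each of jar_large_round, jar_small_round, jar_square, jar_oblong from where it was at the start of the episode below 0.03 m and linear speed of each of lid_large_round, jar_large_round, lid_small_round, jar_small_round, lid_square, jar_square, lid_oblong, jar_oblong below 0.02 m/s and horizontal distance between lid_small_round and jar_small_round below 0.01 m and z of lid_small_round in the frame of jar_small_round between 0.042 and 0.05 m and horizontal distance between lid_square and jar_square below 0.01 m and z of lid_square in the frame of jar_square between 0.042 and 0.05 m and horizontal distance between lid_oblong and jar_oblong below 0.01 m and z of lid_oblong in the frame of jar_oblong between 0.042 and 0.05 m and angle between the x axis of lid_oblong and the x axis of jar_oblong, either way round below 0.2 rad and (angle between the x axis of lid_square and the x axis of jar_square, either way round below 0.2 rad or angle between the x axis of lid_square and the y axis of jar_square, either way round below 0.2 rad)); the robot touches nothing.
It fails at once if a jar is tipped over (angle between any of jar_large_round, jar_small_round, jar_square, jar_oblong's own z axis and vertical above 0.5 rad).
It also fails if it takes over 104 s, if anything falls off the work surface, if the arm or the gripper's body presses on something with over 40 N, if the wrist force passes 120 N, or if a joint passes its speed limit or range.

## Working session

There is one attempt and no reset: what is moved stays moved. The work goes in short steps, Python scripts to look and compute and a shell command to move; the robot and the scene stay as the last step left them, time stands still between calls to the robot, and variables do not carry over. Pictures are saved under pics/ and viewed, about 12 in all and at most 16, crops included, and the job is handed in when it is done.

```bash
ls; mkdir -p pics; python3 - <<'E'
from cell import robot, viewer
import cv2, numpy as np
a=viewer.read_camera("scene"); b=viewer.read_camera("side")
cv2.imwrite("pics/scene0.png",a); cv2.imwrite("pics/side0.png",b)
for n in ("scene","side","wrist"):
    print(n,{k:np.round(v,4).tolist() for k,v in viewer.camera_model(n).items()})
s=robot.observe(); print(s)
E
```

```text
pics
scene {'fx': 372.8018, 'fy': 372.8018, 'cx': 321.2018, 'cy': 194.8954, 'k1': -0.0687, 'pose': [[0.8297, -0.455, 0.3234, 0.7786], [0.5582, 0.6694, -0.4902, -0.5098], [0.0065, 0.5873, 0.8094, 0.8751], [0.0, 0.0, 0.0, 1.0]]}
side {'fx': 438.5529, 'fy': 438.5529, 'cx': 310.3985, 'cy': 203.6944, 'k1': -0.1237, 'pose': [[-0.952, 0.2089, -0.2237, 0.1964], [-0.3055, -0.603, 0.737, 0.797], [0.019, 0.7699, 0.6378, 0.7246], [0.0, 0.0, 0.0, 1.0]]}
wrist {'fx': 285.3956, 'fy': 285.3956, 'cx': 322.8539, 'cy': 199.7554, 'k1': -0.0382, 'mount': [[-0.0008, 0.9679, 0.2514, 0.0674], [1.0, 0.0007, 0.0007, -0.0004], [0.0005, 0.2514, -0.9679, 0.0201], [0.0, 0.0, 0.0, 1.0]]}
{'time': 0.1, 'qpos': array([-1.46001705e-01,  3.42653280e-01,  1.52488435e+00, -8.41867844e-06,
        1.27539483e+00, -1.46022256e-01]), 'qvel': array([ 0.00163411, -0.00223507, -0.00272057, -0.00081478, -0.00157787,
        0.00069554]), 'joint_efforts': array([ 1.49919495e-03, -4.32001984e+01, -2.44694173e+01,  7.19219679e-02,
        5.25739230e-02, -9.79429342e-05]), 'tool_pos': array([5.24891362e-01, 3.61984215e-05, 4.04127140e-01]), 'tool_rot': array([-3.14026594e+00, -1.86981371e-04,  1.57081921e+00]), 'contact_force': array([-0.28541483,  1.31472969,  0.17451171]), 'torque': array([-0.01051401,  0.06433154,  0.01536372]), 'opening': 0.09209115041282943}
```

View pics/scene0.png

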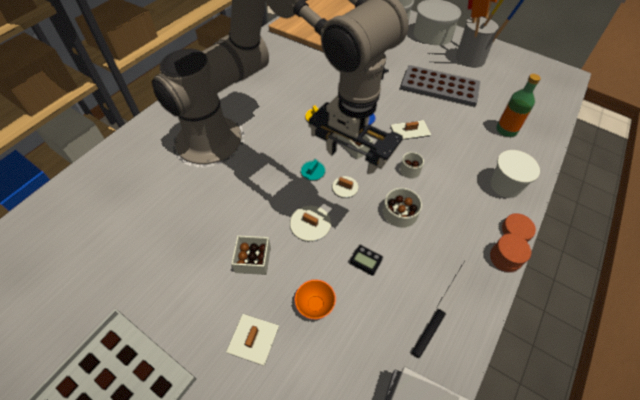

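View pics/side0.png

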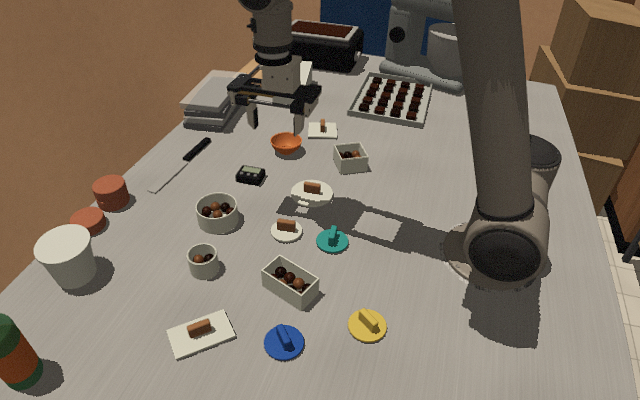

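Side view, 640x400. The jars are large round (217,212), small round (203,260), square (350,157) and oblong (290,282). The white lids with wooden bars are large round (312,192), small round (286,230), square (322,130) and oblong (202,333). Possible confusions for lid_small_round are the teal (332,240), blue (284,342) and yellow (367,325) lids. The other confusable things are the orange bowl (286,145), the white pot (66,257) and the terracotta pots (110,193) and (88,221). I choose the white one with the wooden bar.

```bash
cat > h.py <<'E'
from cell import robot, viewer
import cv2, numpy as np
from scipy.spatial.transform import Rotation as R
def campose(n, s=None):
    m=viewer.camera_model(n)
    if n!="wrist": return m,np.array(m["pose"])
    s=s or robot.observe(); T=np.eye(4)
    T[:3,:3]=R.from_euler("xyz",s["tool_rot"]).as_matrix(); T[:3,3]=s["tool_pos"]
    return m,T@np.array(m["mount"])
def K(m): return np.array([[m["fx"],0,m["cx"]],[0,m["fy"],m["cy"]],[0,0,1.]]),np.array([m["k1"],0,0,0.])
def cast(cp,px,z):
    m,T=cp; k,d=K(m)
    u=cv2.undistortPoints(np.array(px,float).reshape(-1,1,2),k,d)[:,0]
    D=np.c_[u[:,0],-u[:,1],-np.ones(len(u))]@T[:3,:3].T; o=T[:3,3]
    return o+D*((z-o[2])/D[:,2])[:,None]
def proj(cp,P):
    m,T=cp; k,d=K(m); P=(np.array(P,float).reshape(-1,3)-T[:3,3])@T[:3,:3]
    return cv2.projectPoints(P*[1,-1,-1],np.zeros(3),np.zeros(3),k,d)[0][:,0]
E
python3 - <<'E'
from h import *
S={"jL":(217,203,.05),"jS":(203,250,.05),"jSq":(350,150,.05),"jO":(290,274,.05),"lL":(312,187,.038),"lS":(287,222,.038),"lSq":(323,125,.038),"lO":(201,325,.038),"teal":(333,235,.02),"blue":(285,336,.02),"yel":(368,320,.02)}
C={"jL":(403,200,.05),"jS":(412,159,.05),"jSq":(252,246,.05),"lL":(310,215,.038),"lS":(346,180,.038),"lSq":(252,330,.038),"lO":(411,124,.038)}
for n,d in (("side",S),("scene",C)):
    cp=campose(n)
    for k,v in d.items():
        p=cast(cp,[v[:2]],v[2])[0]; print(n,k,np.round(p*1000),round(np.hypot(*p[:2]),3))
E
```

```text
side jL [647.  89.  50.] 0.653
side jS [603. 241.  50.] 0.649
side jSq [ 400. -248.   50.] 0.47
side jO [404. 243.  50.] 0.472
side lL [454. -62.  38.] 0.458
side lS [468.  85.  38.] 0.476
side lSq [ 519. -380.   38.] 0.643
side lO [521. 406.  38.] 0.661
side teal [359.  74.  20.] 0.367
side blue [370. 366.  20.] 0.521
side yel [231. 282.  20.] 0.364
scene jL [643. 101.  50.] 0.65
scene jS [598. 250.  50.] 0.648
scene jSq [ 394. -238.   50.] 0.46
scene lL [456. -75.  38.] 0.462
scene lS [473.  81.  38.] 0.48
scene lSq [ 524. -396.   38.] 0.656
scene lO [527. 398.  38.] 0.66
```

```bash
cat > snap.py <<'E'
from h import *; import sys,pickle
s=robot.observe(); a=viewer.read_camera("wrist")
pickle.dump(dict(s),open(f"pics/{sys.argv[1]}.pkl","wb")); cv2.imwrite(f"pics/{sys.argv[1]}.png",a)
E
python3 snap.py w0
python3 -m creep '[[[0,-41,0,0,0,0],[0,-41,0,0,0,0],[0,-41,0,0,0,0],[0,-41,0,0,0,0],[0,-41,0,0,0,0]]]'
python3 -m creep '[[[0,-41,0,0,0,0],[0,0,0,0,0,0],[0,0,0,0,0,0]]]'
python3 snap.py w1
python3 -m creep '[[[0,41,0,0,0,0],[0,41,0,0,0,0],[0,41,0,0,0,0],[0,41,0,0,0,0],[0,41,0,0,0,0]]]'
python3 -m creep '[[[0,41,0,0,0,0],[0,41,0,0,0,0],[0,41,0,0,0,0],[0,41,0,0,0,0],[0,41,0,0,0,0]]]'
python3 -m creep '[[[0,41,0,0,0,0],[0,41,0,0,0,0],[0,41,0,0,0,0],[0,0,0,0,0,0],[0,0,0,0,0,0]]]'
python3 snap.py w2
python3 -c "
import cv2,numpy as np
cv2.imwrite('pics/m.png',np.vstack([cv2.resize(cv2.imread(f'pics/w{i}.png'),(480,300)) if 0 else cv2.imread(f'pics/w{i}.png')[:,:] for i in (1,)]))
a=[cv2.resize(cv2.imread(f'pics/w{i}.png'),(400,250),interpolation=cv2.INTER_AREA) for i in (0,1,2)]
cv2.imwrite('pics/m.png',np.vstack([np.hstack(a[:2]),np.hstack([a[2],a[2]*0])]))"
```

```text
time: 0.57
tool_pos: [0.5242, -0.203, 0.4033]
tool_rot: [-3.139, -0.004, 1.586]
contact_force: [0.6, -0.7, 1.0]
opening: 0.092
time: 0.82
tool_pos: [0.5226, -0.253, 0.4015]
tool_rot: [-3.137, -0.003, 1.578]
contact_force: [-0.0, 0.9, 0.0]
opening: 0.0919
time: 1.28
tool_pos: [0.5204, -0.0469, 0.3995]
tool_rot: [-3.135, -0.001, 1.57]
contact_force: [0.4, 0.3, -0.2]
opening: 0.0921
time: 1.7
tool_pos: [0.5147, 0.1616, 0.4004]
tool_rot: [-3.135, -0.002, 1.579]
contact_force: [1.6, -0.3, 0.4]
opening: 0.0919
time: 2.12
tool_pos: [0.5058, 0.2964, 0.4005]
tool_rot: [-3.134, -0.005, 1.597]
contact_force: [0.7, -0.2, 0.4]
opening: 0.0921
```

View pics/m.png

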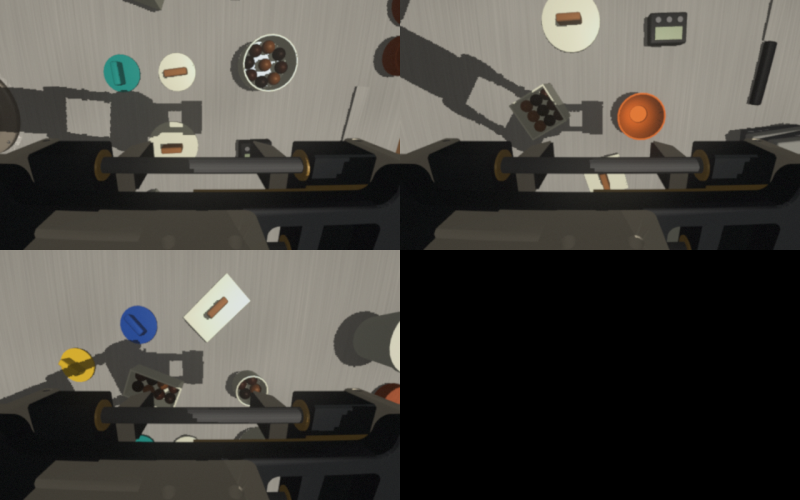

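Montage: w0 (top left) shows jar_large_round, lid_small_round and teal. w1 (top right) shows lid_large_round and jar_square. w2 (bottom left) shows lid_oblong, jar_small_round, blue, yellow and a partly hidden jar_oblong. I move back for the oblong jar and then extract contours.

```bash

python3 -m creep '[[[10,-41,0,0,0,0],[5,-41,0,0,0,0],[0,-41,0,0,0,0],[0,-21,0,0,0,0],[0,0,0,0,0,0]]]' 0
python3 snap.py w3
cat > meas.py <<'E'
from h import *; import pickle
def load(n): return cv2.imread(f"pics/{n}.png"),campose("wrist",pickle.load(open(f"pics/{n}.pkl","rb")))
def rect(P):
    c,wh,a=cv2.minAreaRect((P[:,:2]*1000).astype(np.float32)); w,h=wh
    if w<h: w,h,a=h,w,a+90
    return np.round(c,1),round(w,1),round(h,1),round((a+90)%180-90,1)
def blobs(mask,minA):
    cs,_=cv2.findContours(mask,cv2.RETR_EXTERNAL,cv2.CHAIN_APPROX_NONE)
    return [c[:,0] for c in cs if cv2.contourArea(c)>minA]
def bars(n):
    a,cp=load(n); h=cv2.cvtColor(a,cv2.COLOR_BGR2HSV); v=a.astype(int)
    m=((v[...,2]>v[...,0]*1.5)&(v[...,2]>90)&(h[...,0]<14)).astype(np.uint8)*255; m[250:]=0
    for c in blobs(m,40): 
        r=rect(cast(cp,c,.036)); 
        if r[1]<65: print(n,"brown",c.mean(0).astype(int),*r)
def whites(n,z=.05,rat=.86,vmin=140,draw=None):
    a,cp=load(n); v=a.astype(int)
    # white: paler/yellower than the table, by brightness over local table
    m=((v.min(2)>vmin)).astype(np.uint8)*255; m[260:]=0
    for c in blobs(m,150):
        hull=cv2.convexHull(c)[:,0]; print(n,"white",c.mean(0).astype(int),"z.01:",*rect(cast(cp,hull,.010)),"z.05:",*rect(cast(cp,hull,.05)))
    return m
E
python3 - <<'E'
from meas import *
for n in ("w0","w1","w2","w3"): bars(n)
for n,p in (("w0",[(283,100),(250,60),(430,145)]),("w1",[(220,210),(280,30),(180,100)]),("w2",[(330,100),(200,240),(350,240)])):
    a,_=load(n)
    for q in p: print(n,q,a[q[1],q[0]])
a=[cv2.imread(f'pics/{n}.png')[:260] for n in ("w0","w3")]
cv2.imwrite("pics/m2.png",np.vstack(a))
E
```

```text
time: 2.58
tool_pos: [0.517, 0.1477, 0.4001]
tool_rot: [-3.132, -0.006, 1.604]
contact_force: [0.7, -0.6, -0.0]
opening: 0.063
w0 brown [274 239] [460.3 -77.4] 41.2 11.3 0.1
w0 brown [441 124] [665.1  69.2] 15.2 13.9 -58.5
w0 brown [279 115] [473.2  79.9] 42.2 12.2 7.6
w0 brown [427 102] [646.   94.3] 15.2 14.1 -41.3
w0 brown [432  73] [649.6 126.5] 14.7 14.4 -44.2
w1 brown [268  27] [459.8 -78.8] 42.3 12.3 3.6
w2 brown [631 233] [914.1 237.6] 40.3 31.4 -72.0
w2 brown [346  91] [527.7 404.5] 42.2 11.2 45.7
w3 brown [290 233] [473.5  81.4] 41.5 12.2 7.7
w3 brown [424 224] [642.9  99.5] 18.0 13.6 51.2
w3 brown [430 202] [648.9 128.5] 16.0 15.1 -83.1
w3 brown [637 146] [899.7 208.7] 42.9 6.7 -73.4
w3 brown [223 107] [393.9 234.9] 18.9 18.2 -2.2
w3 brown [413 105] [615.1 243.9] 17.8 13.9 -84.4
w3 brown [249  94] [424.9 249.1] 19.1 16.7 -28.3
w0 (283, 100) [196 221 223]
w0 (250, 60) [141 151 155]
w0 (430, 145) [197 209 207]
w1 (220, 210) [51 61 63]
w1 (280, 30) [ 65  96 134]
w1 (180, 100) [142 151 156]
w2 (330, 100) [86 97 99]
w2 (200, 240) [56 62 64]
w2 (350, 240) [136 147 150]
```

View pics/m2.png

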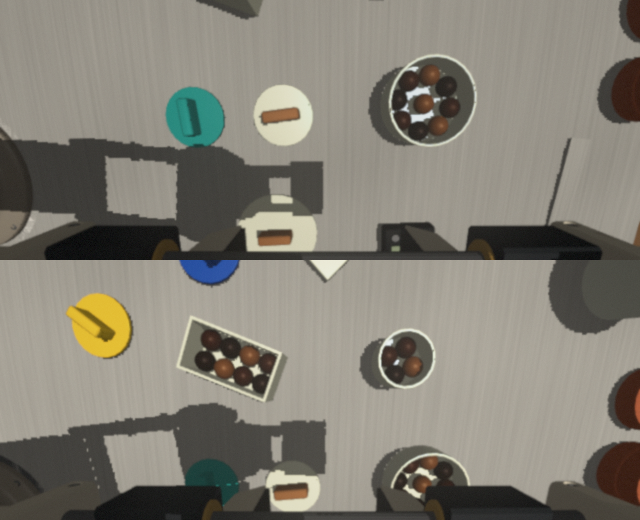

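Crops: top, lid_small_round (283,115) and jar_large_round (433,100) are clean. Bottom (subtract 260 from the row), jar_oblong (231,98) and jar_small_round (407,98) are clean.

```bash
python3 - <<'E'
from meas import *
for n in ("w0","w1","w2","w3"): whites(n,vmin=172)
E
```

```text
w0 white [279 231] z.01: [460.7 -75.2] 104.2 53.6 0.1 z.05: [467.5 -59.9] 93.0 47.9 0.1
w0 white [283 114] z.01: [473.8  80.5] 72.9 72.3 -45.9 z.05: [479.2  79.1] 65.1 64.6 -45.9
w1 white [273  35] z.01: [459.4 -87.1] 108.1 90.6 -0.3 z.05: [466.1 -97.7] 96.4 80.9 -0.3
w2 white [634 154] z.01: [916.7 340.4] 105.1 21.9 -73.5 z.05: [872.1 342.9] 93.8 19.6 -73.5
w2 white [347  92] z.01: [528.5 404.8] 116.4 68.2 44.9 z.05: [525.8 400.4] 103.8 60.9 44.9
w3 white [291 230] z.01: [472.2  72.8] 73.2 56.0 -7.9 z.05: [476.8  88.2] 65.3 50.0 -7.9
w3 white [406  97] z.01: [613.3 253.6] 70.6 69.9 -40.7 z.05: [602.6 249.4] 63.0 62.4 -40.7
w3 white [227  98] z.01: [391.1 246. ] 119.2 65.4 -20.0 z.05: [404.4 242.7] 106.3 58.3 -20.0
w3 white [327   4] z.01: [512.1 349.9] 39.3 19.1 1.7 z.05: [512.4 335.3] 35.1 17.1 1.7
```

```bash
cat > to.py <<'E'
import sys; from h import *
x,y,z,yaw=map(float,sys.argv[1:5]); s=robot.observe()
C=R.from_euler("xyz",s["tool_rot"])
best=min((( R.from_euler("xyz",[180,0,yaw+k],degrees=True)*C.inv()).as_rotvec(degrees=True) for k in (0,180)),key=np.linalg.norm)
d=np.array([x,y,z])-s["tool_pos"]*1000
print("delta",np.round(d,1),"rot",np.round(best,2),"t",round(s["time"],2),"F",np.round(s["contact_force"],1),"open",round(s["opening"],4), "yaw",round(np.degrees(s["tool_rot"][2]),1),"q6",round(s["qpos"][5],2))
E
python3 to.py 528 404.7 260 45.3
```

```text
delta [  11.   255.8 -140.2] rot [ -0.54  -0.37 -46.59] t 2.63 F [ 0.2 -0.3 -0.5] open 0.0586 yaw 91.9 q6 0.1
```

```bash

python3 -m creep '[[[1,36,-20,0,0,-6.8],[1,36,-20,0,0,-6.8],[1,36,-20,0,0,-6.8],[1,36,-20,0,0,-6.8],[1,36,-20,0,0,-6.8]]]' 0
python3 -m creep '[[[1,36,-20,0,0,-6.8],[1,36,-20,0,0,-6.8],[0,0,0,0,0,0],[0,0,0,0,0,0]]]'
python3 to.py 528 404.7 220 45.3
```

```text
time: 3.05
tool_pos: [0.5223, 0.3281, 0.3048]
tool_rot: [3.139, -0.012, 0.983]
contact_force: [0.6, 0.4, 0.3]
opening: 0.0457
time: 3.38
tool_pos: [0.5185, 0.4097, 0.2583]
tool_rot: [-3.14, -0.006, 0.733]
contact_force: [0.2, -0.4, 0.0]
opening: 0.0458
delta [  9.5  -5.  -38.3] rot [-0.33  0.2   3.28] t 3.38 F [ 0.2 -0.4  0. ] open 0.0458 yaw 42.0 q6 1.39
```

```bash

python3 -m creep '[[[9.5,-5,-15,-0.3,0.2,3.3],[0,0,-20,0,0,0],[0,0,0,0,0,0]]]'
python3 to.py 528 404.7 193 45.3; python3 snap.py w4
```

```text
time: 3.63
tool_pos: [0.5264, 0.4067, 0.2235]
tool_rot: [-3.141, -0.001, 0.8]
contact_force: [-1.4, -0.6, -1.3]
opening: 0.0459
delta [  1.6  -2.  -30.5] rot [-0.09  0.02 -0.53] t 3.63 F [-1.4 -0.6 -1.3] open 0.0459 yaw 45.8 q6 1.31
```

View pics/w4.png

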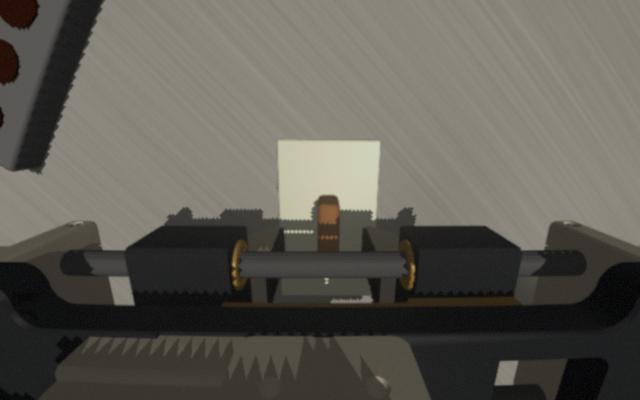

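The bar (328,210) lies midway between the fingers and parallel to them. I go down and grip.

```bash

python3 -m creep '[[[1.6,-2,-12,0,0,-0.5],[0,0,-12,0,0,0],[0,0,-4,0,0,0],[0,0,0,0,0,0]]]'
python3 to.py 528 404.7 193 45.3
```

```text
time: 4.02
tool_pos: [0.5299, 0.4039, 0.2005]
tool_rot: [3.14, -0.011, 0.789]
contact_force: [-0.5, -0.4, -0.4]
opening: 0.0459
delta [-1.9  0.8 -7.5] rot [-0.39  0.53  0.12] t 4.02 F [-0.5 -0.4 -0.4] open 0.0459 yaw 45.2 q6 1.32
```

```bash

python3 -m creep '[[[-1.5,0.8,-8,-0.4,0.5,0],[0,0,0,0,0,0]]]' && python3 -m creep '[[[0,0,0,0,0,0],[0,0,0,0,0,0],[0,0,0,0,0,0],[0,0,0,0,0,0],[0,0,0,0,0,0]]]' 1 30
python3 to.py 528 404.7 193 45.3
```

```text
time: 4.18
tool_pos: [0.5285, 0.4044, 0.1924]
tool_rot: [3.141, 0.0, 0.788]
contact_force: [-0.1, -0.1, -0.2]
opening: 0.0459
time: 4.6
tool_pos: [0.5287, 0.4049, 0.1933]
tool_rot: [3.141, -0.001, 0.788]
contact_force: [-0.0, 0.4, 0.0]
opening: 0.0171
delta [-0.7 -0.2 -0.3] rot [-0.01  0.08  0.13] t 4.6 F [-0.   0.4  0. ] open 0.0171 yaw 45.2 q6 1.32
```

```bash

python3 -m creep '[[[0,0,0,0,0,0],[0,0,0,0,0,0],[0,0,20,0,0,0],[0,0,30,0,0,0],[0,0,30,0,0,0]]]'
python3 -m creep '[[[-12,-16,5,0,0,-6.5],[-12,-16,0,0,0,-6.5],[-12,-16,0,0,0,-6.5],[-12,-16,0,0,0,-6.5],[-12,-16,0,0,0,-6.5]]]'
python3 -m creep '[[[-12,-16,0,0,0,-6.5],[-12,-16,0,0,0,-6.5],[-12,-16,0,0,0,-6.5],[-12,-16,0,0,0,-6.5],[-12,-16,0,0,0,-6.5]]]'
python3 -m creep '[[[0,0,0,0,0,0],[0,0,0,0,0,0]]]'
python3 to.py 404.4 242.7 260 -20
```

```text
time: 5.02
tool_pos: [0.5263, 0.4034, 0.2665]
tool_rot: [-3.138, 0.016, 0.788]
contact_force: [-0.0, 0.5, -2.2]
opening: 0.0137
time: 5.43
tool_pos: [0.4664, 0.3238, 0.2797]
tool_rot: [-3.139, -0.001, 0.201]
contact_force: [0.8, -0.5, -1.1]
opening: 0.0139
time: 5.85
tool_pos: [0.4024, 0.2398, 0.2798]
tool_rot: [-3.139, -0.002, -0.395]
contact_force: [1.1, -0.2, -1.3]
opening: 0.0137
time: 6.02
tool_pos: [0.4, 0.2374, 0.2799]
tool_rot: [-3.141, 0.0, -0.401]
contact_force: [0.8, 0.7, -1.4]
opening: 0.0141
delta [  4.4   5.3 -19.9] rot [-0.03 -0.01  3.  ] t 6.02 F [ 0.8  0.7 -1.4] open 0.0141 yaw -23.0 q6 2.34
```

```bash

python3 -m creep '[[[4.4,5.3,0,0,0,3],[0,0,-15,0,0,0],[0,0,-10,0,0,0],[0,0,0,0,0,0]]]'
python3 to.py 404.4 242.7 239.5 -20; python3 snap.py w5
```

```text
time: 6.35
tool_pos: [0.4064, 0.2444, 0.2556]
tool_rot: [-3.137, -0.004, -0.34]
contact_force: [-1.4, -0.8, -2.0]
opening: 0.0139
delta [ -2.   -1.7 -16.1] rot [-0.17  0.29 -0.54] t 6.35 F [-1.4 -0.8 -2. ] open 0.0139 yaw -19.5 q6 2.29
```

View pics/w5.png

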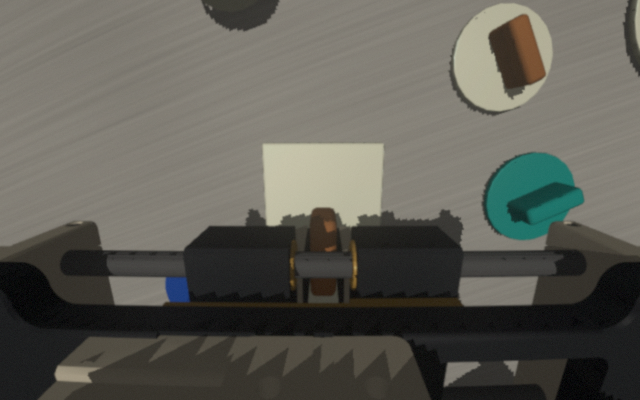

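The lid hangs square to the gripper, with far edge at row 144 and columns 263–384. I check its offset by casting that edge.

```bash
python3 - <<'E'
from meas import *
a,cp=load("w5"); p=cast(cp,[(263,144),(383,144)],.0726)*1000; m=p.mean(0)[:2]; d=np.radians(-19.5); print(p.round(1), m-59*np.array([np.cos(d),np.sin(d)]))
E
python3 -m creep '[[[-2,-1.7,-6,-0.2,0.3,-0.5],[0,0,-6,0,0,0],[0,0,0,0,0,0]]]'
python3 to.py 404.4 242.7 239.5 -20
```

```text
[[472.4 257.5  72.6]
 [449.8 193.7  72.6]] [405.50065086 245.31610786]
time: 6.65
tool_pos: [0.4052, 0.2435, 0.2442]
tool_rot: [-3.141, -0.002, -0.347]
contact_force: [0.1, 0.4, -1.1]
opening: 0.0138
delta [-0.8 -0.8 -4.7] rot [-0.01  0.1  -0.11] t 6.65 F [ 0.1  0.4 -1.1] open 0.0138 yaw -19.9 q6 2.3
```

```bash

python3 -m creep '[[[-0.8,-0.8,-5,0,0,0],[0,0,0,0,0,0]]]'
python3 to.py 404.4 242.7 239.5 -20;python3 -m creep '[[[0,0,0,0,0,0],[0,0,0,0,0,0],[0,0,0,0,0,0],[0,0,0,0,0,0]]]' 0
python3 -m creep '[[[0,0,25,0,0,0],[0,0,35,0,0,0],[0,0,38,0,0,0],[0,0,38,0,0,0],[0,0,0,0,0,0]]]'
python3 -c "
from h import *
cv2.imwrite('pics/side1.png',cv2.resize(viewer.read_camera('side')[200:340,180:400],None,fx=3,fy=3))"
```

```text
time: 6.82
tool_pos: [0.4049, 0.2429, 0.2395]
tool_rot: [-3.139, -0.003, -0.347]
contact_force: [0.1, -0.1, -1.9]
opening: 0.0139
delta [-0.5 -0.2  0. ] rot [-0.06  0.22 -0.13] t 6.82 F [ 0.1 -0.1 -1.9] open 0.0139 yaw -19.9 q6 2.3
time: 7.15
tool_pos: [0.4051, 0.2429, 0.2399]
tool_rot: [-3.138, -0.004, -0.347]
contact_force: [0.3, 0.7, 0.8]
opening: 0.036
time: 7.57
tool_pos: [0.4034, 0.2421, 0.3796]
tool_rot: [3.14, 0.001, -0.347]
contact_force: [1.7, 1.0, 0.1]
opening: 0.0456
```

View pics/side1.png

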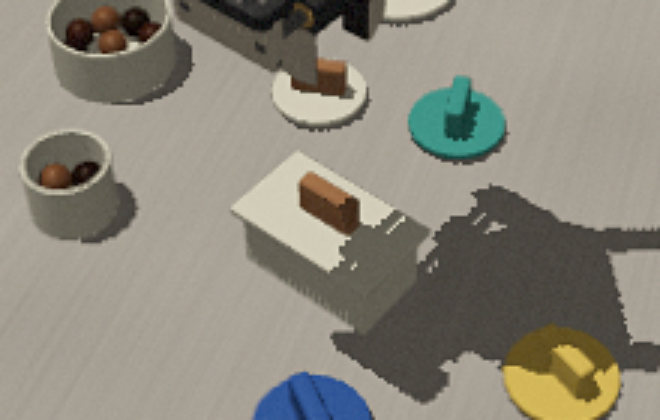

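The oblong lid sits level on its jar (crop centre 330,230). Next is lid_small_round.

```bash

python3 -m creep '[[[14,-32,-20,0,0,5.5],[14,-32,-20,0,0,5.5],[14,-32,-30,0,0,5.5],[14,-32,-30,0,0,5.5],[14,-32,-30,0,0,5.5]]]'
python3 -m creep '[[[0,0,0,0,0,0],[0,0,0,0,0,0]]]'
python3 to.py 473.6 80.4 215 7.6
```

```text
time: 8.03
tool_pos: [0.4677, 0.0922, 0.2566]
tool_rot: [-3.138, -0.009, 0.161]
contact_force: [0.8, -0.4, 0.0]
opening: 0.0455
time: 8.2
tool_pos: [0.4673, 0.0871, 0.2495]
tool_rot: [-3.138, 0.002, 0.161]
contact_force: [0.2, 0.5, 0.7]
opening: 0.046
delta [  6.3  -6.7 -34.5] rot [-0.21 -0.17 -1.63] t 8.2 F [0.2 0.5 0.7] open 0.046 yaw 9.2 q6 1.43
```

```bash

python3 -m creep '[[[6.3,-6.7,-10,-0.2,-0.2,-1.6],[0,0,-20,0,0,0],[0,0,0,0,0,0]]]'
python3 to.py 473.6 80.4 193 7.6; python3 snap.py w6
```

```text
time: 8.45
tool_pos: [0.4728, 0.0807, 0.2179]
tool_rot: [-3.141, 0.001, 0.128]
contact_force: [-0.7, 0.3, 0.2]
opening: 0.0459
delta [  0.8  -0.3 -24.9] rot [-0.02 -0.09  0.27] t 8.45 F [-0.7  0.3  0.2] open 0.0459 yaw 7.3 q6 1.45
```

View pics/w6.png

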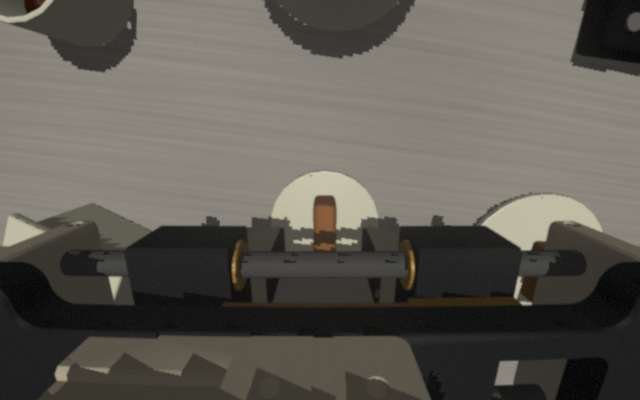

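The white small lid's bar (325,220) is centred between the fingers. I grip it.

```bash

python3 -m creep '[[[0.8,-0.3,-12,0,0,0.3],[0,0,-9,0,0,0],[0,0,0,0,0,0]]]'
python3 to.py 473.6 80.4 193 7.6
```

```text
time: 8.75
tool_pos: [0.4746, 0.0826, 0.2007]
tool_rot: [3.141, -0.005, 0.135]
contact_force: [-1.3, -0.4, 0.2]
opening: 0.0455
delta [-1.  -2.2 -7.7] rot [-0.03  0.3  -0.15] t 8.75 F [-1.3 -0.4  0.2] open 0.0455 yaw 7.7 q6 1.45
```

```bash

python3 -m creep '[[[-1,-2,-8,0,0.3,0],[0,0,0,0,0,0]]]' && python3 -m creep '[[[0,0,0,0,0,0],[0,0,0,0,0,0],[0,0,0,0,0,0],[0,0,0,0,0,0],[0,0,0,0,0,0]]]' 1 30
python3 to.py 473.6 80.4 193 7.6
python3 -m creep '[[[0,0,0,0,0,0],[0,0,0,0,0,0],[0,0,20,0,0,0],[0,0,35,0,0,0],[0,0,35,0,0,0]]]'
python3 -m creep '[[[16,20,5,0,0,0],[22,29,0,0,0,0],[22,29,0,0,0,0],[22,29,0,0,0,0],[22,29,0,0,0,0]]]'
python3 -m creep '[[[16,20,0,0,0,0],[0,0,0,0,0,0],[0,0,0,0,0,0]]]'
python3 to.py 602.6 249.4 255 7.6
```

```text
time: 8.92
tool_pos: [0.4736, 0.0815, 0.1936]
tool_rot: [-3.141, -0.001, 0.136]
contact_force: [-0.3, 0.5, -0.4]
opening: 0.0456
time: 9.33
tool_pos: [0.474, 0.0817, 0.1952]
tool_rot: [-3.141, -0.004, 0.136]
contact_force: [0.0, -0.6, 0.1]
opening: 0.0168
delta [-0.4 -1.3 -2.2] rot [-0.04  0.22 -0.21] t 9.33 F [ 0.  -0.6  0.1] open 0.0168 yaw 7.8 q6 1.44
time: 9.75
tool_pos: [0.4712, 0.0814, 0.281]
tool_rot: [-3.139, 0.013, 0.136]
contact_force: [0.7, 0.1, -1.2]
opening: 0.014
time: 10.17
tool_pos: [0.5766, 0.2178, 0.2955]
tool_rot: [-3.141, 0.004, 0.127]
contact_force: [2.2, 0.1, -1.9]
opening: 0.014
time: 10.42
tool_pos: [0.5952, 0.2445, 0.2939]
tool_rot: [-3.14, 0.002, 0.132]
contact_force: [-0.1, -0.0, -2.2]
opening: 0.0139
delta [  7.4   4.9 -38.9] rot [-0.1  -0.12  0.02] t 10.42 F [-0.1 -0.  -2.2] open 0.0139 yaw 7.6 q6 1.71
```

```bash

python3 -m creep '[[[7,4.9,-15,0,0,0],[0,0,-20,0,0,0],[0,0,0,0,0,0],[0,0,0,0,0,0]]]'
python3 to.py 602.6 249.4 241 7.6;python3 snap.py w7; python3 - <<'E'
from meas import *
a,cp=load("w7"); z=robot.observe()["tool_pos"][2]-.195+.01
m=((a.min(2)>165)*255).astype(np.uint8); m[222:]=0
for c in blobs(m,300):
    P=cast(cp,c,z); (x,y),r=cv2.minEnclosingCircle((P[:,:2]*1000).astype(np.float32)); print(c.mean(0).astype(int),c.min(0),c.max(0),round(x,1),round(y,1),r, "top edge",(cast(cp,[c[c[:,1].argmin()]],z)*1000).round(1))
E
```

```text
time: 10.75
tool_pos: [0.6007, 0.2474, 0.2577]
tool_rot: [-3.141, 0.005, 0.132]
contact_force: [-0.2, -0.4, -0.3]
opening: 0.0136
delta [  1.9   2.  -16.7] rot [-0.02 -0.29  0.05] t 10.75 F [-0.2 -0.4 -0.3] open 0.0136 yaw 7.5 q6 1.71
[323 199] [281 181] [366 215] 622.0 250.1 25.507709503173828 top edge [[634.7 253.8  72.5]]
```

```bash

python3 -m creep '[[[3.5,2,-8,0,-0.3,0],[0,0,-4,0,0,0],[0,0,0,0,0,0]]]'
python3 to.py 604 249.6 241 7.6
```

```text
time: 11.05
tool_pos: [0.6043, 0.2481, 0.2473]
tool_rot: [-3.141, -0.002, 0.13]
contact_force: [0.6, 0.3, -1.2]
opening: 0.0134
delta [-0.3  1.5 -6.3] rot [-0.03  0.14  0.15] t 11.05 F [ 0.6  0.3 -1.2] open 0.0134 yaw 7.4 q6 1.71
```

```bash

python3 -m creep '[[[0,1,-6,0,0,0],[0,0,0,0,0,0]]]'
python3 to.py 604 249.6 240 7.6;python3 -m creep '[[[0,0,0,0,0,0],[0,0,0,0,0,0],[0,0,0,0,0,0],[0,0,0,0,0,0]]]' 0
python3 -m creep '[[[0,0,25,0,0,0],[0,0,35,0,0,0],[0,0,38,0,0,0],[0,0,38,0,0,0],[0,0,0,0,0,0]]]'
python3 -c "
from h import *
cv2.imwrite('pics/side2.png',cv2.resize(viewer.read_camera('side')[170:310,160:340],None,fx=3,fy=3))"
python3 to.py 460 -78 220 3.6
```

```text
time: 11.22
tool_pos: [0.6047, 0.249, 0.2421]
tool_rot: [-3.141, -0.005, 0.13]
contact_force: [-0.8, -0.4, -1.2]
opening: 0.0137
delta [-0.7  0.6 -2.1] rot [-0.07  0.29  0.17] t 11.22 F [-0.8 -0.4 -1.2] open 0.0137 yaw 7.4 q6 1.71
time: 11.55
tool_pos: [0.6049, 0.2492, 0.2431]
tool_rot: [-3.141, -0.007, 0.13]
contact_force: [0.6, -0.1, 0.1]
opening: 0.0355
time: 11.97
tool_pos: [0.6029, 0.2487, 0.3815]
tool_rot: [3.141, 0.001, 0.13]
contact_force: [0.2, 0.5, 1.8]
opening: 0.0463
delta [-142.5 -326.6 -158.1] rot [ 0.09 -0.31 -3.85] t 12.02 F [0.3 0.8 0.6] open 0.0455 yaw 7.4 q6 1.71
```

View pics/side2.png

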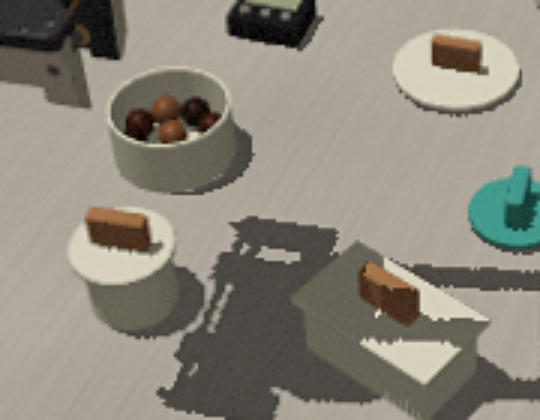

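The small lid is on its jar; I will check its centring later. Next is the large lid, and I get the jar rim from w0 in the same step.

```bash

python3 -m creep '[[[-15,-33,0,0,0,-0.5],[-15,-33,0,0,0,-0.5],[-15,-33,0,0,0,-0.5],[-15,-33,0,0,0,-0.5],[-15,-33,-15,0,0,-0.5]]]'
python3 -m creep '[[[-15,-33,-30,0,0,-0.5],[-15,-33,-30,0,0,-0.5],[-15,-33,-30,0,0,-0.5],[-15,-33,-15,0,0,0],[0,0,0,0,0,0]]]'
python3 -m creep '[[[0,0,0,0,0,0]]]'
python3 to.py 460 -78 225 3.6
python3 - <<'E'
from meas import *
a,cp=load("w0"); m=((a.min(2)>160)*255).astype(np.uint8); q=np.zeros_like(m); q[45:155,380:485]=m[45:155,380:485]
P=np.vstack(blobs(q,5)); h=cv2.convexHull(P)[:,0]; W=cast(cp,h,.05)[:,:2]*1000
print(cv2.minEnclosingCircle(W.astype(np.float32)),cv2.fitEllipse(W.astype(np.float32)))
E
```

```text
time: 12.43
tool_pos: [0.525, 0.0845, 0.3607]
tool_rot: [-3.141, 0.002, 0.095]
contact_force: [2.3, -0.6, 0.4]
opening: 0.0456
time: 12.85
tool_pos: [0.4625, -0.0421, 0.2605]
tool_rot: [-3.14, 0.006, 0.064]
contact_force: [0.4, 0.5, -0.3]
opening: 0.0459
time: 12.93
tool_pos: [0.4616, -0.0432, 0.2594]
tool_rot: [-3.139, 0.009, 0.061]
contact_force: [-0.3, 0.2, -0.1]
opening: 0.0458
delta [ -1.6 -34.8 -34.4] rot [-0.12 -0.51  0.12] t 12.93 F [-0.3  0.2 -0.1] open 0.0458 yaw 3.5 q6 1.25
((647.4883422851562, 93.96973419189453), 49.970306396484375) ((647.5039672851562, 93.80001831054688), (98.72412872314453, 99.4248275756836), 21.920495986938477)
```

```bash

python3 -m creep '[[[-1.6,-35,-10,0,-0.5,0],[0,-2,-15,0,0,0],[0,0,0,0,0,0]]]'
python3 to.py 460 -78 193 3.6; python3 snap.py w8
```

```text
time: 13.18
tool_pos: [0.4608, -0.0802, 0.2341]
tool_rot: [-3.14, -0.002, 0.062]
contact_force: [0.1, 1.3, -0.1]
opening: 0.046
delta [ -0.8   2.2 -41.1] rot [-0.12  0.11  0.07] t 13.18 F [ 0.1  1.3 -0.1] open 0.046 yaw 3.5 q6 1.17
```

View pics/w8.png

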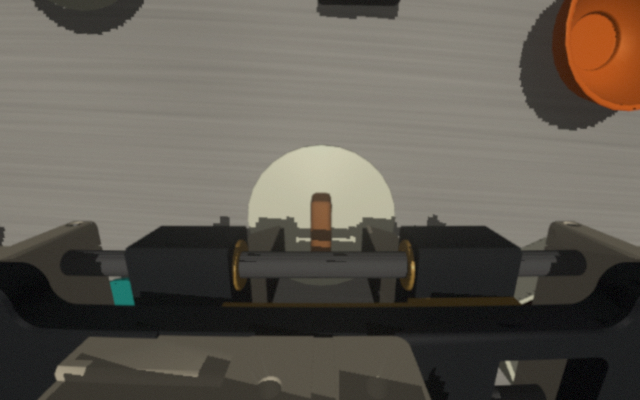

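The bar (321,220) is centred and parallel. I grip the large lid.

```bash

python3 -m creep '[[[-0.8,1.5,-15,0,0,0],[0,0,-15,0,0,0],[0,0,-6,0,0,0],[0,0,0,0,0,0]]]'
python3 to.py 460 -78.5 193 3.6
```

```text
time: 13.57
tool_pos: [0.4637, -0.075, 0.2019]
tool_rot: [3.14, -0.01, 0.068]
contact_force: [-0.7, 0.1, 1.0]
opening: 0.0459
delta [-3.7 -3.5 -8.9] rot [ 0.03  0.6  -0.28] t 13.57 F [-0.7  0.1  1. ] open 0.0459 yaw 3.9 q6 1.18
```

```bash

python3 -m creep '[[[-3.3,-3.5,-8,0,0.6,0],[0,0,0,0,0,0]]]' && python3 -m creep '[[[0,0,0,0,0,0],[0,0,0,0,0,0],[0,0,0,0,0,0],[0,0,0,0,0,0],[0,0,0,0,0,0]]]' 1 35
python3 -m creep '[[[0,0,0,0,0,0],[0,0,0,0,0,0],[0,0,20,0,0,0],[0,0,35,0,0,0],[0,0,35,0,0,0]]]'
python3 -m creep '[[[16,15,8,0,0,0],[25,23,0,0,0,0],[25,23,0,0,0,0],[25,23,0,0,0,0],[25,23,0,0,0,0]]]'
python3 -m creep '[[[25,23,0,0,0,0],[25,23,0,0,0,0],[14,10,0,0,0,0],[0,0,0,0,0,0],[0,0,0,0,0,0]]]'
python3 to.py 647.5 93.9 255 3.6
```

```text
time: 13.73
tool_pos: [0.461, -0.0774, 0.1947]
tool_rot: [3.14, -0.001, 0.071]
contact_force: [-1.0, 0.2, -0.4]
opening: 0.0457
time: 14.15
tool_pos: [0.4617, -0.0773, 0.1966]
tool_rot: [3.139, -0.004, 0.071]
contact_force: [-0.1, -0.2, 0.0]
opening: 0.0168
time: 14.57
tool_pos: [0.459, -0.0767, 0.2827]
tool_rot: [-3.137, 0.012, 0.07]
contact_force: [1.0, -0.4, -1.5]
opening: 0.0139
time: 14.98
tool_pos: [0.5763, 0.0302, 0.2996]
tool_rot: [3.141, 0.003, 0.061]
contact_force: [1.1, -0.8, -2.3]
opening: 0.0138
time: 15.4
tool_pos: [0.6453, 0.0947, 0.297]
tool_rot: [-3.141, 0.003, 0.067]
contact_force: [0.4, 0.3, -1.0]
opening: 0.0138
delta [  2.2  -0.8 -42. ] rot [-0.03 -0.2  -0.22] t 15.4 F [ 0.4  0.3 -1. ] open 0.0138 yaw 3.8 q6 1.53
```

```bash

python3 -m creep '[[[2,-0.8,-15,0,0,0],[0,0,-20,0,0,0],[0,0,0,0,0,0],[0,0,0,0,0,0]]]'
python3 to.py 647.5 93.9 242 3.6;python3 snap.py w9; python3 - <<'E'
from meas import *
a,cp=load("w9"); s=robot.observe(); z=s["tool_pos"][2]-.1966+.01
m=((a.min(2)>150)*255).astype(np.uint8); m[215:]=0; m[:,:200]=0;m[:,440:]=0
for c in blobs(m,300):
    P=cast(cp,c,z); P=P[c[:,1]<200]; e=(cast(cp,[c[c[:,1].argmin()]],z)*1000)[0]; print(c.mean(0).astype(int),c.min(0),c.max(0),cv2.fitEllipse((P[:,:2]*1000).astype(np.float32)),"far edge",e.round(1),"centre est",e[:2]-56*np.array([np.cos(.065),np.sin(.065)]))
E
```

```text
time: 15.73
tool_pos: [0.6449, 0.0916, 0.261]
tool_rot: [-3.141, 0.007, 0.065]
contact_force: [0.2, -0.2, 0.2]
opening: 0.0138
delta [  2.6   2.3 -19. ] rot [ 0.02 -0.37 -0.15] t 15.73 F [ 0.2 -0.2  0.2] open 0.0138 yaw 3.7 q6 1.53
[322 191] [239 152] [406 214] ((640.5200805664062, 91.21868896484375), (108.36949157714844, 110.4439697265625), 106.0548095703125) far edge [695.7  97.2  74.2] centre est [639.82954946  93.56545041]
```

```bash

python3 -m creep '[[[4.5,2.3,-8,0,-0.4,0],[0,0,-5,0,0,0],[0,0,0,0,0,0]]]'
python3 to.py 650 93.9 242 3.6
```

```text
time: 16.03
tool_pos: [0.6496, 0.0928, 0.2496]
tool_rot: [3.141, -0.003, 0.064]
contact_force: [-1.4, -0.5, -1.7]
opening: 0.014
delta [ 0.4  1.1 -7.6] rot [ 0.02  0.2  -0.05] t 16.03 F [-1.4 -0.5 -1.7] open 0.014 yaw 3.6 q6 1.53
```

```bash

python3 -m creep '[[[0,1,-6,0,0,0],[0,0,0,0,0,0],[0,0,-1,0,0,0],[0,0,0,0,0,0]]]'
python3 to.py 650 93.9 242 3.6;python3 -m creep '[[[0,0,0,0,0,0],[0,0,0,0,0,0],[0,0,0,0,0,0],[0,0,0,0,0,0]]]' 0
python3 -m creep '[[[0,0,25,0,0,0],[0,0,35,0,0,0],[0,0,38,0,0,0],[0,0,38,0,0,0],[0,0,0,0,0,0]]]'
```

```text
time: 16.37
tool_pos: [0.65, 0.0939, 0.243]
tool_rot: [3.141, -0.006, 0.064]
contact_force: [0.4, -0.2, -0.6]
opening: 0.0134
delta [ 0.  0. -1.] rot [ 0.02  0.32 -0.05] t 16.37 F [ 0.4 -0.2 -0.6] open 0.0134 yaw 3.6 q6 1.53
time: 16.7
tool_pos: [0.6503, 0.094, 0.2442]
tool_rot: [3.141, -0.008, 0.064]
contact_force: [-0.2, 0.2, -0.1]
opening: 0.0357
time: 17.12
tool_pos: [0.6483, 0.094, 0.3828]
tool_rot: [3.141, -0.0, 0.064]
contact_force: [1.0, 0.5, 1.5]
opening: 0.0461
```

```bash

python3 -m creep '[[[-18,-36,0,0,0,0],[-18,-36,0,0,0,0],[-18,-36,0,0,0,0],[-18,-36,0,0,0,0],[-18,-36,0,0,0,0]]]'
python3 -m creep '[[[-18,-36,0,0,0,0],[-18,-36,0,0,0,0],[-18,-36,0,0,0,0],[-18,-36,0,0,0,0],[-18,-36,0,0,0,0]]]'
python3 -m creep '[[[-18,-36,0,0,0,0],[-18,-36,0,0,0,0],[-10,-30,0,0,0,0],[0,0,0,0,0,0],[0,0,0,0,0,0]]]'
python3 snap.py w10; python3 -c "
from meas import *
bars('w10'); whites('w10',vmin=170)
print('w1');whites('w1',vmin=100)
cv2.imwrite('pics/m3.png',np.vstack([cv2.imread('pics/w10.png')[:260],cv2.imread('pics/w1.png')[:260]]))"
```

```text
time: 17.53
tool_pos: [0.5566, -0.0837, 0.3863]
tool_rot: [3.141, -0.013, 0.077]
contact_force: [1.0, -0.5, 0.0]
opening: 0.0461
time: 17.95
tool_pos: [0.461, -0.2693, 0.3877]
tool_rot: [3.139, -0.017, 0.079]
contact_force: [0.9, -0.4, -0.5]
opening: 0.0459
time: 18.37
tool_pos: [0.4075, -0.3816, 0.3884]
tool_rot: [3.134, -0.018, 0.069]
contact_force: [0.2, -0.0, -0.8]
opening: 0.0458
w10 brown [204 211] [ 369.7 -242.7] 13.5 12.4 -4.6
w10 brown [221 202] [ 381.7 -263.1] 14.0 13.4 -0.6
w10 brown [237 195] [ 393.2 -281.5] 14.9 9.2 29.4
w10 brown [348  84] [ 527.1 -404.2] 42.2 12.3 -73.5
w10 white [346  85] z.01: [ 528.  -404.5] 90.9 90.1 -73.4 z.05: [ 522.1 -401.4] 80.8 80.1 -73.4
w1
w1 white [625 233] z.01: [ 959.8 -325.5] 65.8 27.0 -19.2 z.05: [ 912.7 -310.5] 58.7 24.1 -19.2
w1 white [281 189] z.01: [ 464.6 -267.5] 33.5 27.0 88.8 z.05: [ 470.8 -258.7] 29.9 24.1 88.8
w1 white [148 161] z.01: [ 288.  -231.8] 96.9 81.2 -32.3 z.05: [ 313.2 -226.8] 86.5 72.5 -32.3
w1 white [ 63 195] z.01: [ 181.6 -301.7] 248.4 183.9 -16.1 z.05: [ 218.3 -289.2] 221.7 164.1 -16.1
w1 white [357 108] z.01: [ 539.3 -193.5] 852.2 325.6 0.3 z.05: [ 537.5 -192.7] 760.5 290.6 0.3
```

View pics/m3.png

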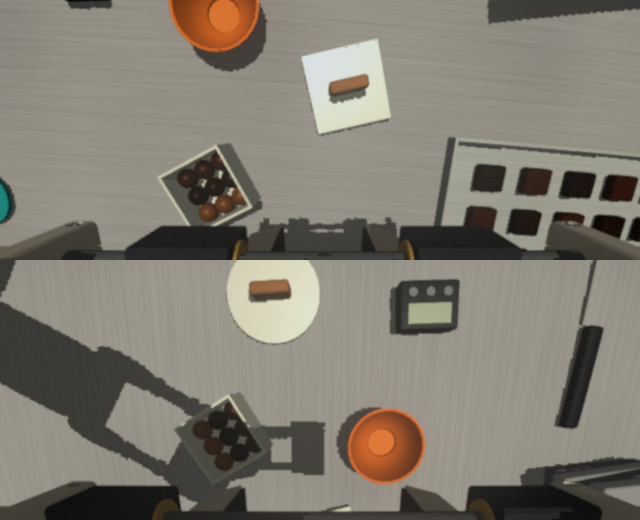

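Top (w10): lid_square (346,85) with bar and jar_square (209,188) are both visible. Bottom: the jar lies in shadow, so I use w10 for the rim.

```bash
python3 - <<'E'
from meas import *
a,cp=load("w10")
for t in (150,165,175):
    m=((a.min(2)>t)*255).astype(np.uint8); q=np.zeros_like(m); q[140:232,150:262]=m[140:232,150:262]
    B=blobs(q,20); P=np.vstack(B); h=cv2.convexHull(P)[:,0]
    W=cast(cp,h,.05); print(t,rect(W)); 
    ap=cv2.approxPolyDP(h.reshape(-1,1,2),6,True)[:,0]; print(ap.tolist(),(cast(cp,ap,.05)[:,:2]*1000).round(1).tolist())
cv2.imwrite("pics/c.png",cv2.resize(a[130:240,145:270],None,fx=5,fy=5,interpolation=cv2.INTER_NEAREST))
E
python3 to.py 527.6 -404.3 215 -73.5
```

```text
150 (array([ 398.2, -247.9]), 80.0, 79.9, 30.6)
[[215, 145], [250, 207], [217, 224], [187, 224], [157, 177]] [[452.0, -261.5], [383.5, -301.0], [360.1, -262.1], [357.6, -226.3], [411.8, -194.1]]
delta [ 119.9  -23.  -173.4] rot [  1.06   0.6  -77.51] t 18.42 F [-0.4 -0.8  0.1] open 0.0461 yaw 4.0 q6 0.61Traceback (most recent call last):
  File "<stdin>", line 5, in <module>
    return _nx.concatenate(arrs, 0, dtype=dtype, casting=casting)
           ~~~~~~~~~~~~~~~^^^^^^^^^^^^^^^^^^^^^^^^^^^^^^^^^^^^^^^
ValueError: need at least one array to concatenate
```

The rim hull measures 80.0 × 79.9 mm at 30.6°, as it should. Jar_square is at (398.2, -247.9). Now over to the square lid.

```bash

python3 -m creep '[[[11,-2,-5,1,0.6,-6.9],[11,-2,-5,0,0,-6.9],[11,-2,-5,0,0,-6.9],[11,-2,-5,0,0,-6.9],[11,-2,-5,0,0,-6.9]]]'
python3 -m creep '[[[11,-2,-20,0,0,-6.9],[11,-2,-20,0,0,-6.9],[11,-2,-20,0,0,-6.9],[11,-2,-20,0,0,-6.9],[11,-2,-20,0,0,-6.9]]]'
python3 -m creep '[[[5,-2,-10,0,0,-6.9],[0,0,0,0,0,0],[0,0,0,0,0,0]]]'
python3 to.py 527.6 -404.3 220 -73.5
```

```text
time: 18.83
tool_pos: [0.4663, -0.3855, 0.3647]
tool_rot: [-3.132, -0.008, -0.55]
contact_force: [-0.1, -1.8, 0.5]
opening: 0.0458
time: 19.25
tool_pos: [0.5296, -0.3869, 0.266]
tool_rot: [-3.13, -0.018, -1.172]
contact_force: [0.1, -0.7, -0.1]
opening: 0.0458
time: 19.5
tool_pos: [0.5383, -0.3825, 0.25]
tool_rot: [-3.134, -0.01, -1.292]
contact_force: [-0.4, -0.3, 1.3]
opening: 0.0462
delta [-10.7 -21.8 -30. ] rot [0.42 0.57 0.55] t 19.5 F [-0.4 -0.3  1.3] open 0.0462 yaw -74.1 q6 2.13
```

```bash

python3 -m creep '[[[-10.7,-22,-8,0.4,0.6,0.5],[-1,0,-15,0,0,0],[0,0,0,0,0,0]]]'
python3 to.py 527.6 -404.3 193 -73.5; python3 snap.py w11
```

```text
time: 19.75
tool_pos: [0.5282, -0.4015, 0.2299]
tool_rot: [-3.14, -0.002, -1.266]
contact_force: [-0.4, 1.0, -1.1]
opening: 0.0456
delta [ -0.6  -2.8 -36.9] rot [ 0.1   0.11 -0.94] t 19.75 F [-0.4  1.  -1.1] open 0.0456 yaw -72.6 q6 2.07
```

View pics/w11.png

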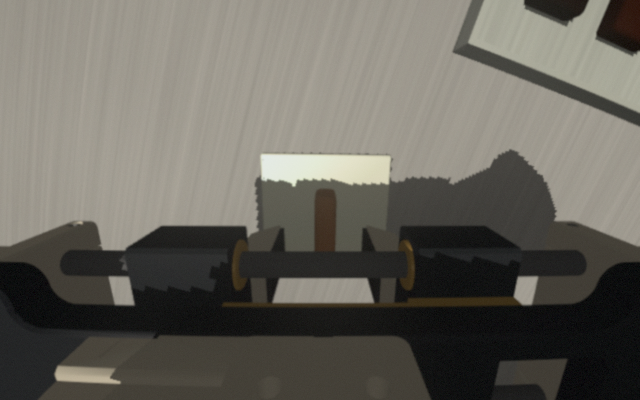

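The bar (326,215) is centred. I descend and grip.

```bash

python3 -m creep '[[[-0.6,-2.8,-15,0,0,-0.9],[0,0,-13,0,0,0],[0,0,0,0,0,0]]]'
python3 to.py 527.6 -404.3 193 -73.5
```

```text
time: 20.05
tool_pos: [0.529, -0.4044, 0.2086]
tool_rot: [-3.135, -0.012, -1.276]
contact_force: [-0.4, 0.4, -0.7]
opening: 0.0461
delta [ -1.4   0.1 -15.6] rot [ 0.55  0.55 -0.38] t 20.05 F [-0.4  0.4 -0.7] open 0.0461 yaw -73.1 q6 2.08
```

```bash

python3 -m creep '[[[-1.4,0,-13,0.5,0.5,-0.4],[0,0,-2,0,0,0],[0,0,0,0,0,0]]]'
python3 to.py 527.6 -404.3 193 -73.5
python3 -m creep '[[[0,0,0,0,0,0],[0,0,0,0,0,0],[0,0,0,0,0,0],[0,0,0,0,0,0],[0,0,0,0,0,0]]]' 1 35
python3 -m creep '[[[0,0,0,0,0,0],[0,0,0,0,0,0],[0,0,20,0,0,0],[0,0,35,0,0,0],[0,0,35,0,0,0]]]'
python3 to.py 398.2 -247.9 290 -59.4
```

```text
time: 20.3
tool_pos: [0.5283, -0.4039, 0.1947]
tool_rot: [-3.14, -0.002, -1.28]
contact_force: [-0.2, -0.1, 0.3]
opening: 0.0458
delta [-0.7 -0.4 -1.7] rot [ 0.11  0.13 -0.14] t 20.3 F [-0.2 -0.1  0.3] open 0.0458 yaw -73.4 q6 2.08
time: 20.72
tool_pos: [0.5287, -0.4038, 0.196]
tool_rot: [-3.139, -0.004, -1.279]
contact_force: [-0.2, -0.1, 0.9]
opening: 0.017
time: 21.13
tool_pos: [0.5263, -0.4018, 0.278]
tool_rot: [3.134, 0.014, -1.28]
contact_force: [0.6, -0.5, -2.0]
opening: 0.0137
delta [-128.1  153.9   12. ] rot [-0.57 -0.73 13.91] t 21.13 F [ 0.6 -0.5 -2. ] open 0.0137 yaw -73.3 q6 2.08
```

```bash

python3 -m creep '[[[-10,12,8,-0.5,-0.7,2],[-20,24,0,0,0,2.4],[-20,24,0,0,0,2.4],[-20,24,0,0,0,2.4],[-20,24,0,0,0,2.4]]]'
python3 -m creep '[[[-20,24,0,0,0,2.3],[-10,12,0,0,0,0],[0,0,0,0,0,0],[0,0,0,0,0,0]]]'
python3 to.py 398.2 -247.9 258 -59.4
```

```text
time: 21.55
tool_pos: [0.4362, -0.2951, 0.2949]
tool_rot: [-3.131, -0.018, -1.072]
contact_force: [0.5, -0.0, -1.1]
opening: 0.0144
time: 21.88
tool_pos: [0.4006, -0.2524, 0.295]
tool_rot: [-3.132, -0.013, -1.026]
contact_force: [0.2, -0.2, -2.0]
opening: 0.0137
delta [ -2.4   4.5 -37. ] rot [ 0.34  0.84 -0.64] t 21.88 F [ 0.2 -0.2 -2. ] open 0.0137 yaw -58.8 q6 1.87
```

```bash

python3 -m creep '[[[-2.4,4.5,-15,0.3,0.8,-0.6],[0,0,-18,0,0,0],[0,0,0,0,0,0],[0,0,0,0,0,0]]]'
python3 to.py 398.2 -247.9 242 -59.4;python3 snap.py w12; python3 - <<'E'
from meas import *
a,cp=load("w12"); s=robot.observe(); z=s["tool_pos"][2]-.196+.01; yaw=s["tool_rot"][2]
g=cv2.cvtColor(a,cv2.COLOR_BGR2GRAY).astype(int)
cols=[285,300,315,330,345,360]; rows=[int(np.diff(g[120:205,c]).argmax())+121 for c in cols]; print(rows)
P=cast(cp,list(zip(cols,rows)),z)[:,:2]*1000; u=np.array([np.cos(yaw),np.sin(yaw)])
print("along-x offset of lid rel TCP", ((P-s["tool_pos"][:2]*1000)@u-46).round(1), "edge dir",np.degrees(np.arctan2(*(P[-1]-P[0])[::-1])).round(1))
E
```

```text
time: 22.22
tool_pos: [0.401, -0.251, 0.2627]
tool_rot: [-3.14, -0.008, -1.038]
contact_force: [-0.2, -0.4, -1.8]
opening: 0.014
delta [ -2.8   3.1 -20.7] rot [0.31 0.32 0.07] t 22.22 F [-0.2 -0.4 -1.8] open 0.014 yaw -59.5 q6 1.89
[165, 164, 164, 165, 164, 164]
along-x offset of lid rel TCP [0.5 1.  1.  0.5 1.  1. ] edge dir -148.7
```

```bash

python3 -m creep '[[[-2.8,3.1,-8,0.3,0.3,-0.5],[0,0,-7,0,0,0],[0,0,0,0,0,0]]]'
python3 to.py 398.2 -247.9 242 -59.4
```

```text
time: 22.52
tool_pos: [0.3991, -0.2491, 0.248]
tool_rot: [-3.14, -0.003, -1.048]
contact_force: [-0.2, -1.6, -2.7]
opening: 0.0136
delta [-0.9  1.2 -6. ] rot [0.13 0.16 0.66] t 22.52 F [-0.2 -1.6 -2.7] open 0.0136 yaw -60.1 q6 1.9
```

```bash

python3 -m creep '[[[-0.9,1.2,-5.5,0,0,0.5],[0,0,0,0,0,0],[0,0,0,0,0,0]]]'
python3 to.py 398.2 -247.9 242 -59.4;python3 -m creep '[[[0,0,0,0,0,0],[0,0,0,0,0,0],[0,0,0,0,0,0],[0,0,0,0,0,0]]]' 0
python3 -m creep '[[[0,0,25,0,0,0],[0,0,35,0,0,0],[0,0,38,0,0,0],[0,0,38,0,0,0],[0,0,0,0,0,0]]]'
python3 -m creep '[[[20,0,10,0,0,0],[20,0,0,0,0,0],[20,0,0,0,0,0],[20,0,0,0,0,0],[0,0,0,0,0,0]]]'
python3 - <<'E'
from h import *
a=viewer.read_camera("side"); b=viewer.read_camera("scene")
cv2.imwrite("pics/side3.png",a);cv2.imwrite("pics/scene3.png",b)
cv2.imwrite("pics/f.png",np.hstack([cv2.resize(a[110:320,165:400],None,fx=1.7,fy=1.7),cv2.resize(b[120:330,220:455],None,fx=1.7,fy=1.7)]))
E
```

```text
time: 22.77
tool_pos: [0.3985, -0.2483, 0.2424]
tool_rot: [-3.14, -0.005, -1.039]
contact_force: [0.3, -0.1, -1.2]
opening: 0.0141
delta [-0.3  0.4 -0.4] rot [0.21 0.25 0.11] t 22.77 F [ 0.3 -0.1 -1.2] open 0.0141 yaw -59.5 q6 1.89
time: 23.1
tool_pos: [0.3987, -0.2483, 0.2429]
tool_rot: [-3.139, -0.006, -1.038]
contact_force: [-0.2, -0.7, 0.3]
opening: 0.0357
time: 23.52
tool_pos: [0.3973, -0.2472, 0.383]
tool_rot: [-3.141, -0.0, -1.038]
contact_force: [1.3, -1.0, 0.6]
opening: 0.0459
time: 23.93
tool_pos: [0.4793, -0.2468, 0.3981]
tool_rot: [-3.137, -0.01, -1.04]
contact_force: [-0.5, 0.8, -0.5]
opening: 0.0461
```

View pics/f.png

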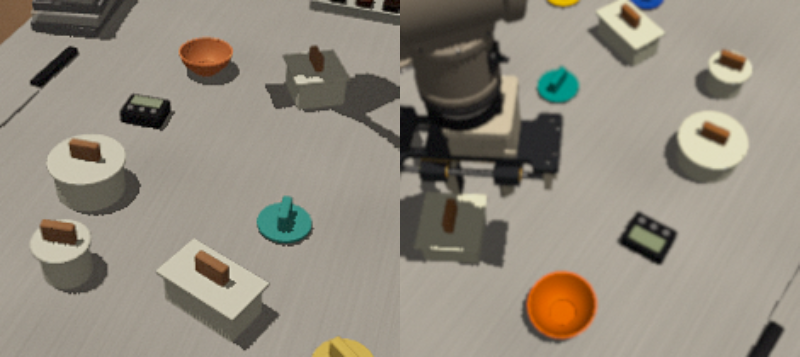

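All four look seated. I check the centring of the round lids from the wrist camera.

```bash

python3 -m creep '[[[0,40,0,0,0,6],[0,40,0,0,0,6],[0,40,0,0,0,6],[0,40,0,0,0,6],[0,40,0,0,0,6]]]'
python3 -m creep '[[[0,40,0,0,0,6],[0,40,0,0,0,6],[0,40,0,0,0,6],[0,40,0,0,0,6],[0,40,0,0,0,6]]]'
python3 -m creep '[[[0,0,0,0,0,0],[0,0,0,0,0,0],[0,0,0,0,0,0]]]'
python3 snap.py w13; python3 - <<'E'
from meas import *
a,cp=load("w13"); cv2.imwrite("pics/w13c.png",a)
m=((a.min(2)>168)*255).astype(np.uint8); m[255:]=0
for c in blobs(m,300):
    h=cv2.convexHull(c)[:,0]; W=cast(cp,h,.056)[:,:2]*1000; B=rect(W/1000)
    print(c.mean(0).astype(int),"circle",np.round(cv2.minEnclosingCircle(W.astype(np.float32))[0],1),round(cv2.minEnclosingCircle(W.astype(np.float32))[1],1),"rect",*B)
for P in ((647.5,93.9,.05),(602.6,249.4,.05),(404.4,242.7,.05)): print(proj(cp,np.array([P[0]/1e3,P[1]/1e3,.05])))
E
```

```text
time: 24.45
tool_pos: [0.472, -0.0482, 0.3956]
tool_rot: [3.14, -0.007, -0.511]
contact_force: [1.3, 0.2, 1.8]
opening: 0.046
time: 24.87
tool_pos: [0.4652, 0.1584, 0.3957]
tool_rot: [3.139, -0.006, 0.035]
contact_force: [0.7, -0.1, 0.9]
opening: 0.0462
time: 25.12
tool_pos: [0.4618, 0.1646, 0.3954]
tool_rot: [3.14, -0.004, 0.05]
contact_force: [-0.8, -0.3, -0.7]
opening: 0.046
[259 203] circle [440.8 230.6] 36.3 rect [437.  232.4] 65.1 45.1 69.6
[248  47] circle [604.3 248.7] 37.0 rect [604.5 248.8] 72.8 72.8 1.2
[401  26] circle [647.3  94.3] 54.4 rect [625.4  92.7] 108.3 63.4 -86.4
[[400.40064397  12.39821008]]
[[248.66354463  51.30604565]]
[[256.08940815 229.41619898]]
```

View pics/w13c.png

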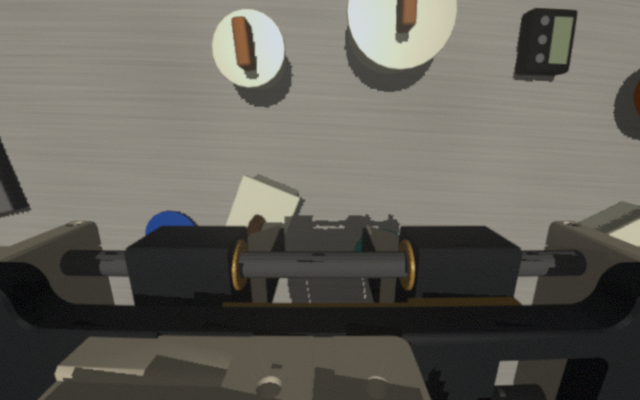

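The small lid (248,47) is 1.8 mm from its jar's measured centre. The large one (401,15) is within 0.5 mm. The arm is clear and still, so I hand in.

```bash
python3 -m creep '[[[0,0,0,0,0,0],[0,0,0,0,0,0]]]'; python3 -c "
from cell import robot
print(robot.hand_in())"
```

```text
time: 25.33
tool_pos: [0.4619, 0.1616, 0.3954]
tool_rot: [3.14, -0.004, 0.044]
contact_force: [-0.6, 0.2, 0.1]
opening: 0.0459
the job is handed in; nothing more can be done
None
```

All four jars are closed, each with its own white lid, and I handed the job in at 25.3 s with the gripper open, clear and still. I never gripped or went down on the blue, turquoise or yellow look-alikes.

- **Round lids:** in the last wrist view, the large lid was within 0.5 mm of its jar's centre and the small one within 2 mm. Both jar centres were measured before placing.
- **Oblong and square lids:** both look flat and seated in the side and scene views. Just before release they were about 1 mm and under 0.5 mm off by tool pose and parallel to the jar within about 1°. I did not measure them again after release, because the fingers hid most of the oblong one.
- **Disagreement:** before release, the small and large lids seemed to sit 3–4 mm back in the gripper. I shifted each placing by 1.5–2.5 mm to allow for it, and the last wrist view showed both centred.

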